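# Load a sample jar and index the stage to the optical reader

## Task

Set the amber, white-capped sample jar down upright (do not drop it) on the cross of the white stage plate, centred between the two blue stops, and let go of it. Then grasp the red plunger knob, pull it up to free the lock pin, slide the stage along its rail to the next hole on the side where the white optical reader with the black lens stands, so that the jar is in front of the lens, and let the pin down fully into that hole. Finish while still gripping the red knob with the pin down; leave the green jar, the wash bottle and the spatula where they are.

Things in the scene. Friction and masses are not known exactly. Their poses are not given: they have to be found in the camera images.
- sample_jar: Amber jar with a white cap: upright cylinder 40 mm in diameter, 38 mm tall (cap 39 mm wide, the top 12 mm), about 70 g. Origin: centre of its underside, z up. It stands on the bench at the robot's left.
- spare_jar: Green jar with a yellow cap, same size as the sample jar. Bystander, not to be moved. Origin: centre of its underside.
- wash_bottle: White bottle with a red cap, 64 mm in diameter, 170 mm tall. Bystander. Origin: centre of its underside.
- spatula: Steel laboratory spatula, a flat bar 180 mm long (its x), 14 mm wide and 5 mm thick, lying on the bench. Bystander. Origin: middle of its underside.
- index_rail: Fixed rail: grey base 200 (x) by 330 mm (y). Origin: centre of the base's underside, on the bench. The carriage slides along its y axis. A brass strip along y (top 30 mm above the bench, at x = -55 mm) has three 11 mm holes at y = -90, 0 and +90 mm; the 8 mm lock pin starts in the middle one.
- carriage (a joint): Position of the carriage along the rail's y axis, m: 0 at the middle hole (start), +-0.090 at the two outer holes, end stops at +-0.096. About 2 N of friction. The carriage carries an aluminium deck 175 x 120 mm (top 42 mm above the bench), the stage plate and the plunger.
- stage_centre (a point): Centre of the black cross on top of the white stage plate, 47 mm above the bench, where the jar's middle belongs; moves with the carriage. Axes as the rail's: x across it, away from the robot; y along it. Two blue stop bars, 6 mm tall, 50 mm long in y, lie at both x sides, 46 mm apart (3 mm to spare each side of the jar); the y sides are open for fingers.
- plunger (a joint): How far the plunger is pulled up, m: 0 = pin fully down in its hole, 0.020 = top stop. A spring pushes it down, 4.5 N at 0 to 7.5 N at the top. Above about 0.014 the pin is clear of the strip and the carriage can slide; let down away from a hole, it rests on the strip at about 0.014. In a hole the pin has 1.5 mm of play each way.
- knob (a point): Middle of the red round plunger knob, 28 mm in diameter and 28 mm tall, 70 mm above the bench when down (knob from 56 to 84 mm). It rides on the carriage 85 mm towards the robot (-x) from the stage centre and moves straight up and down. Below it a steel bushing 22 mm wide reaches 54 mm above the bench.
- reader: Optical reader: white head with a black lens barrel facing the rail and a green lamp on top, 85 mm tall, fixed beyond the rail (150 mm along x from the rail's middle) at one of the two outer holes; which one varies. Origin: centre of its foot's underside.
- reader_focus (a point): Point in front of the reader's lens, 47 mm above the bench: the stage centre stands here when the carriage is locked in the hole at the reader's side.
- reference_tile: White ceramic tile on a dark holder, 79 mm tall, fixed beyond the rail at the other outer hole. Not the reader. Origin: centre of its foot's underside.

How it is judged:
By the outcome, as a careful person would: the job done as asked, in the order asked, and still so for the second after the job is handed in, while the arm keeps its last pose, push and grip.
It also fails if it takes over 42 s, if anything falls off the work surface, if the arm or the gripper's body presses on something with over 40 N, if the wrist force passes 120 N, or if a joint passes its speed limit or range.

## Robot

A 6-joint arm with a two-finger parallel gripper is mounted at the origin on the work surface. World frame = base frame: x ahead of the robot, y to its left, z up, the work surface at z = 0. Lengths are in m, angles in rad, forces in N, time in s.
With the tool pointing down it reaches from about 0.35 to 0.875 m from the base axis. Payload 15.5 kg.
Tool frame: the origin (TCP) lies on the front face of the gripper's body, between the roots of the fingers; the fingertips stand 73 mm ahead of it and the grasp point (between the pads) lies 54 mm ahead of it; x points along the fingers, z is the direction in which the jaws open and shut, and the axes are right-handed (so a half turn about x gives the same grasp; the last joint's range is limited). The gripper opens to 85 mm and grips with 20 to 120 N. Pads are 22 mm wide; open, the fingers measure 114 mm over their backs; the gripper's body (76 mm by 85 mm) begins 54 mm behind the grasp point. The pads swing forward as they close: fully open they stand 13 mm farther back than shut.
Start: joints at [-1.446, 0.494, 1.345, -0, 1.302, -0.096], TCP at [0.137, -0.61, 0.304] pointing down, gripper open.
Joint ranges: [-2.91, 2.91], [-0.82, 2.16], [0.22, 2.67], [-1.22, 4.37], [0.12, 2.79], [-3.08, 3.08]. Speed limits (rad/s): [1.89, 1.89, 2.57, 3.01, 3.01, 3.01].

## Interface

Orientations are given as [roll, pitch, yaw] about the fixed x, y, z axes, in that order (R = Rz(yaw) Ry(pitch) Rx(roll)).
In Python, from cell import monitor, snapshot, camera_params, manip gives the robot as it stands.
- The arm moves only by the shell command python3 -m pendant 'ROWS'. ROWS is text: rows parted by semicolons, each of 5 numbers parted by spaces: the gripper command: -1 is fully open, 1 is shut, values between are in proportion, then the shift along the tool's x, y, z in m, then the turn about the tool's x in degrees. In form: claw dx dy dz yaw; .... A call has 1 to 12 rows; each row shifts and turns the pose as measured when the row begins, along the tool's axes as they then stand; what a row does not reach is not made up. A row lasts 1/8 s, in which the tool goes at most 62.5 mm and 10.7 degrees, less where a joint would pass 70% of its speed; a pose out of reach is approached as far as the arm can. A call is refused whole if a number of a shift passes 0.0625 or a number of a turn 10.7, either way. A call with a gripper value outside its range is refused whole. The fingers move at their own pace and stop on an object; the grip force is fixed at half the most. Time passes only in rows, so rows that do not move let the fingers close. It gives the time, the measured TCP pose, the force and the opening at its end, in the units of the state.
- monitor.get_obs(): the state, without advancing time (a new reading comes with each control period).
- snapshot(name): name is "side" or "top" or "wrist"; returns the picture (384x512x3 uint8, red, green, blue); there is no depth.
- camera_params(name): a dict with "fx", "fy", "cx", "cy" (pixels), "eye" and "rotation" of the camera in the world. Camera axes: x right, y down, z forward; pixel columns grow to the right and rows downward; lengths in m; the calibration is good to about 2 mm. A picture is of the moment at which its call begins: read the wrist's pose just before it. camera_params takes no time and is no camera call; for the wrist camera it gives the pose at the moment of the call.
- manip.finish_job(): hands the job in, once; it reports no verdict.
The state is a dict: "t": time; "q": joint angles; "dq": joint speeds; "effort": joint torques, N m; "position": TCP position; "eef_rot": TCP orientation; "ft_force": force on the tool from outside, world axes, zero at the start; "wrist_torque": the same for the moment, N m; "finger_gap": finger opening in m.
Only numpy, scipy, OpenCV 4.12 (cv2) and the standard library are available. Lean on these libraries where they do the work, as an engineer would, in place of code of your own. Each camera call takes 0.05 s, during which the arm holds its last target. There are 200 camera calls.

## Working session

There is one attempt and no reset: what is moved stays moved. The work goes in short steps, Python scripts to look and compute and a shell command to move; the robot and the scene stay as the last step left them, time stands still between calls to the robot, and variables do not carry over. Pictures are saved under pics/ and viewed, about 8 in all and at most 12, crops included, and the job is handed in when it is done.

```bash
ls; mkdir -p pics; cat > h.py <<'E'
import numpy as np, cv2
from cell import monitor, snapshot, camera_params, manip
from scipy.spatial.transform import Rotation as R
def save(n,f):
    c=camera_params(n); im=snapshot(n); cv2.imwrite(f,im[:,:,::-1]); return im,c
def ray(c,u,v,z):
    d=np.array(c['rotation'])@[(u-c['cx'])/c['fx'],(v-c['cy'])/c['fy'],1]; e=np.array(c['eye']); return e+d*(z-e[2])/d[2]
def proj(c,p):
    q=np.array(c['rotation']).T@(np.array(p)-c['eye']); return q[0]/q[2]*c['fx']+c['cx'],q[1]/q[2]*c['fy']+c['cy']
E
python3 - <<'E'
from h import *
a,c=save('top','pics/top.png'); b,d=save('side','pics/side.png')
print(c,d); o=monitor.get_obs(); print(o)
E
```

```text
pics
{'fx': 444.8048190336055, 'fy': 444.8048190336055, 'cx': 263.6668075435606, 'cy': 192.40699499133322, 'eye': array([ 0.37082824, -0.04186434,  1.357665  ]), 'rotation': array([-2.98982194,  0.00887855, -1.59226281])} {'fx': 386.28447655256116, 'fy': 386.28447655256116, 'cx': 259.63729911503344, 'cy': 193.11690346195144, 'eye': array([0.16260658, 0.68100736, 1.00153396]), 'rotation': array([-2.42758957,  0.0122085 , -2.66401129])}
{'t': 0.1, 'q': array([-1.44552679e+00,  4.94112233e-01,  1.34606895e+00, -3.91529579e-05,
        1.30250595e+00, -9.55203101e-02]), 'dq': array([-0.00085723, -0.0013969 , -0.00105261,  0.00064991,  0.00144018,
       -0.00029471]), 'effort': array([-4.04312532e-04, -8.83594680e+01, -3.84560645e+01, -3.36048561e-04,
        5.19822715e-03,  1.55803895e-05]), 'position': array([ 0.13682515, -0.6095853 ,  0.3033654 ]), 'eef_rot': array([3.08054175, 1.5697012 , 1.73054567]), 'ft_force': array([ 0.04201073, -0.37526151,  1.36630512]), 'wrist_torque': array([ 0.02387553, -0.00265018,  0.00019111]), 'finger_gap': 0.0852817506788443}
```

View pics/top.png

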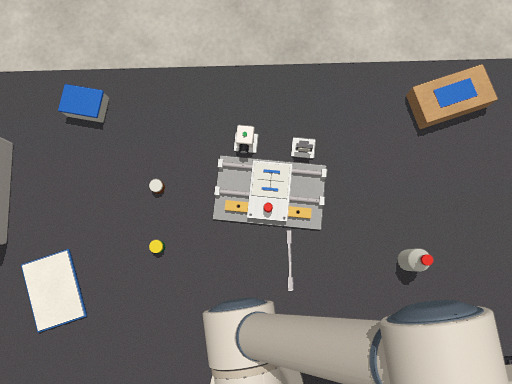

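View pics/side.png

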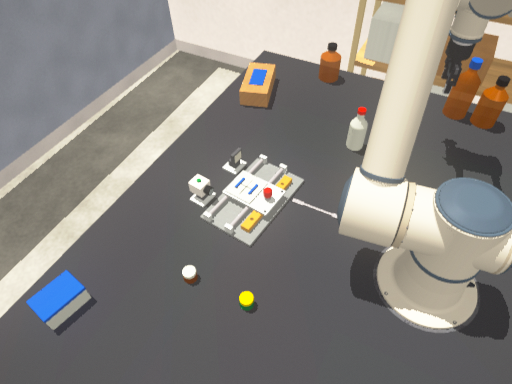

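The top view shows the sample jar's white cap at (156,186), the spare jar at (156,246), the red knob at (268,208) and the stage cross near (271,181). The reader with its green lamp is at (245,139), so on the +y side. The side view agrees.

```bash
sed -i 's/    c=camera_params(n); im/    c=camera_params(n); c["rotation"]=R.from_euler("xyz",c["rotation"]).as_matrix() if np.shape(c["rotation"])==(3,) else c["rotation"]; im/' h.py
python3 - <<'E'
from h import *
a,c=save('top','pics/top2.png'); a=a.astype(int)
def blob(m,box):
    u0,v0,u1,v1=box; n,l,s,ce=cv2.connectedComponentsWithStats(m[v0:v1,u0:u1].astype('uint8')); i=1+s[1:,4].argmax(); return ce[i]+[u0,v0],s[i,4]
r,g,b=a[...,0],a[...,1],a[...,2]
white=(a.min(2)>150)
for n,m,box,z in [('cap',white,(140,170,172,200),.038),('knob',(r>150)&(g<80),(255,195,280,220),.084),('spare',(r>150)&(b<80),(140,230,175,262),.038),('lamp',(g>r+40)&(g>b+40),(230,120,260,155),.085),
  ('stopA',(b>r+60),(255,160,290,178),.053),('stopB',(b>r+60),(255,180,290,197),.053),('brassL',(r>b+70)&(g>100),(215,190,252,225),.03),('brassR',(r>b+70)&(g>100),(285,190,320,225),.03)]:
    p,s=blob(m,box); print(n,p.round(1),s,ray(c,*p,z).round(4))
cw=camera_params('wrist'); print(cw)
E
```

```text
cap [155.2 184.9] 129 [0.6032 0.292  0.038 ]
knob [267.8 206.6] 55 [ 0.5242 -0.0458  0.084 ]
spare [155.4 245.9] 145 [0.4202 0.2886 0.038 ]
lamp [244.4 133.6] 15 [0.7428 0.0184 0.085 ]
stopA [271.5 170.9] 38 [ 0.6352 -0.0594  0.053 ]
stopB [269.5 188.5] 40 [ 0.5819 -0.0521  0.053 ]
brassL [235.9 205.7] 227 [0.5355 0.0498 0.03  ]
brassR [299.3 211.9] 227 [ 0.5126 -0.14    0.03  ]
{'fx': 337.63920505069694, 'fy': 337.63920505069694, 'cx': 254.76785793474465, 'cy': 194.56477151726992, 'eye': array([ 0.21513304, -0.59199422,  0.37291606]), 'rotation': array([ 2.82688718e+00,  1.91599430e-03, -1.34979726e+00])}
```

```bash
cat >> h.py <<'E'
YAW=-0.12
def go(grasp=None,yaw=YAW,tcp=None):
    """tool-frame shift to bring grasp point (54 mm ahead, down) to `grasp`, and turn (deg) so jaws lie along rail y"""
    o=monitor.get_obs(); M=R.from_euler('xyz',o['eef_rot']).as_matrix()
    print('t',o['t'].__round__(2),'tcp',np.round(o['position'],4),'F',np.round(o['ft_force'],1),'gap',round(o['finger_gap'],4),'q',np.round(o['q'],2))
    print('tool axes x,y,z:',M.T.round(3).tolist())
    # desired z axis
    d=np.array([-np.sin(yaw),np.cos(yaw),0]); 
    if d@M[:,2]<0: d=-d
    ang=np.degrees(np.arctan2(np.cross(M[:,2],d)@M[:,0],M[:,2]@d)); print('turn',ang.round(2))
    if grasp is not None:
        dw=np.array(grasp)+[0,0,.054]-o['position']; print('world',dw.round(4),'tool',(M.T@dw).round(4))
E
python3 -c "
from h import *
go([.603,.292,.15])"
```

```text
t 0.15 tcp [ 0.1369 -0.6096  0.3035] F [-0.  -1.6  0.5] gap 0.0855 q [-1.45  0.49  1.35  0.    1.3  -0.1 ]
tool axes x,y,z: [[-0.0, 0.001, -1.0], [0.976, 0.219, 0.0], [0.219, -0.976, -0.001]]
turn 19.53
world [ 0.4661  0.9016 -0.0995] tool [ 0.1002  0.6523 -0.7775]
```

```bash
python3 -m pendant '-1 0 .036 -.043 0;-1 0 .036 -.043 0;-1 0 .036 -.043 0;-1 0 .036 -.043 0;-1 0 .036 -.043 0;-1 0 .036 -.043 0;-1 0 .036 -.043 0;-1 0 .036 -.043 0;-1 0 .036 -.043 0;-1 0 .036 -.043 0'; python3 -c "
from h import *
go([.603,.292,.15])"
```

```text
t: 1.4
position: [0.3995, -0.0991, 0.3027]
eef_rot: [1.396, 1.569, 0.039]
ft_force: [1.8, -1.4, 0.3]
finger_gap: 0.0852
t 1.4 tcp [ 0.3995 -0.0991  0.3027] F [ 1.8 -1.4  0.3] gap 0.0852 q [-0.39  0.19  1.84  0.    1.11  0.97]
tool axes x,y,z: [[0.002, 0.0, -1.0], [0.977, 0.212, 0.002], [0.212, -0.977, 0.0]]
turn 19.13
world [ 0.2035  0.3911 -0.0987] tool [ 0.0991  0.2817 -0.339 ]
```

```bash
python3 -m pendant '-1 .01 .036 -.043 0;-1 .01 .036 -.043 0;-1 .01 .036 -.043 0;-1 .01 .036 -.043 0;-1 .01 .036 -.043 0;-1 .01 .036 -.043 0;-1 .01 .036 -.043 0;-1 .01 .02 -.03 0;-1 0 0 0 9.6;-1 0 0 0 9.6;-1 0 0 0 0'; python3 - <<'E'
from h import *
go([.603,.292,.08])
im,c=save('wrist','pics/w1.png'); print(c['eye'],proj(c,[.603,.292,.038]),proj(c,[.603,.292,0]))
E
```

```text
t: 2.78
position: [0.6002, 0.3012, 0.2178]
eef_rot: [0.857, 1.568, -0.836]
ft_force: [0.2, 0.0, 0.0]
finger_gap: 0.0855
t 2.77 tcp [0.6002 0.3012 0.2178] F [0.2 0.  0. ] gap 0.0855 q [ 0.38  0.64  1.32 -0.    1.18  2.07]
tool axes x,y,z: [[0.002, -0.002, -1.0], [0.992, -0.123, 0.002], [-0.123, -0.992, 0.002]]
turn -0.16
world [ 0.0028 -0.0092 -0.0838] tool [0.0838 0.0038 0.0086]
[0.67962749 0.29187122 0.28744157] (np.float64(266.5587935430157), np.float64(188.72535827072227)) (np.float64(265.09901917274846), np.float64(176.1184663216516))
```

View pics/w1.png

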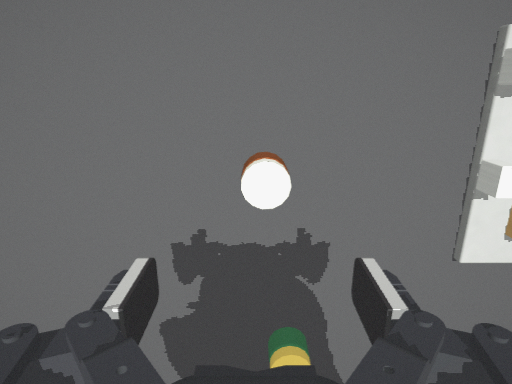

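The wrist view shows the sample jar's cap at (266,184), about 4 px from the prediction. The spare jar is behind it at (290,350) and the rail edge is on the right.

```bash
python3 - <<'E'
from h import *
im,c=save('wrist','pics/w1b.png')
m=(im.min(2)>190).astype('uint8'); m[:, 330:]=0; m[250:]=0
n,l,s,ce=cv2.connectedComponentsWithStats(m); i=1+s[1:,4].argmax(); print(ce[i],s[i]); x,y,w,h=s[i,:4]
p=ray(c,x+w/2-.5,y+h/2-.5,.038); print(p)
go([p[0],p[1],.023])
E
```

```text
[265.39212679 183.90746421] [ 241  159   50   50 1956]
[0.60727995 0.29225692 0.038     ]
t 2.88 tcp [0.6002 0.301  0.2181] F [ 0.1 -0.   0.4] gap 0.0851 q [ 0.38  0.64  1.32 -0.    1.18  2.07]
tool axes x,y,z: [[0.002, -0.002, -1.0], [0.993, -0.119, 0.002], [-0.119, -0.993, 0.002]]
turn 0.01
world [ 0.0071 -0.0087 -0.1411] tool [0.1411 0.0078 0.0076]
```

```bash
python3 -m pendant '-1 0 .007 .008 0;-1 .035 0 0 0;-1 .035 0 0 0;-1 .035 0 0 0;-1 .025 0 0 0;-1 .006 0 0 0;-1 0 0 0 0'; python3 - <<'E'
from h import *
go([.606,.292,.023])
E
```

```text
t: 3.75
position: [0.6108, 0.2875, 0.0808]
eef_rot: [1.562, 1.564, -0.117]
ft_force: [0.8, 1.4, 0.6]
finger_gap: 0.0857
t 3.75 tcp [0.6108 0.2875 0.0808] F [0.8 1.4 0.6] gap 0.0857 q [ 0.35  0.81  1.4  -0.    0.93  2.03]
tool axes x,y,z: [[0.007, -0.001, -1.0], [0.994, -0.108, 0.007], [-0.108, -0.994, 0.0]]
turn 0.68
world [-0.0048  0.0045 -0.0038] tool [ 0.0037 -0.0053 -0.0039]
```

```bash
python3 -m pendant '-1 .003 -.004 -.004 .6;-1 0 -.001 0 0;1 0 0 0 0;1 0 0 0 0;1 0 0 0 0;1 0 0 0 0;1 0 0 0 0'; python3 - <<'E'
from h import *
go([.606,.292,.023])
E
```

```text
t: 4.62
position: [0.6074, 0.2929, 0.0814]
eef_rot: [1.773, 1.559, 0.084]
ft_force: [-0.0, 1.1, 0.5]
finger_gap: 0.0379
t 4.62 tcp [0.6074 0.2929 0.0814] F [-0.   1.1  0.5] gap 0.0379 q [ 0.36  0.81  1.4  -0.    0.92  2.05]
tool axes x,y,z: [[0.011, 0.001, -1.0], [0.993, -0.118, 0.011], [-0.118, -0.993, -0.002]]
turn 0.1
world [-0.0014 -0.0009 -0.0044] tool [ 0.0043 -0.0013  0.001 ]
```

```bash
python3 -m pendant '1 -.03 0 0 0;1 -.04 0 0 0;1 -.04 0 0 0;1 0 -.004 .045 0;1 0 -.005 .045 0;1 0 -.005 .045 0;1 0 -.005 .045 0;1 0 -.005 .045 0;1 0 -.005 .045 0;1 0 -.005 .035 0;1 0 0 0.01 0;1 0 0 0 0'; python3 - <<'E'
from h import *
go([.6086,-.056,.12])
im,c=save('wrist','pics/w2.png')
print('cross',proj(c,[.6086,-.056,.047]))
E
```

```text
t: 6.12
position: [0.5334, -0.0247, 0.193]
eef_rot: [1.735, 1.558, 0.047]
ft_force: [0.6, 0.9, 0.2]
finger_gap: 0.0375
t 6.12 tcp [ 0.5334 -0.0247  0.193 ] F [0.6 0.9 0.2] gap 0.0375 q [-0.16  0.5   1.7   0.    0.92  1.53]
tool axes x,y,z: [[0.012, 0.001, -1.0], [0.993, -0.117, 0.012], [-0.117, -0.993, -0.002]]
turn 0.14
world [ 0.0752 -0.0313 -0.019 ] tool [0.02   0.0781 0.0223]
cross (np.float64(292.561808612415), np.float64(90.69074556677658))
```

View pics/w2.png

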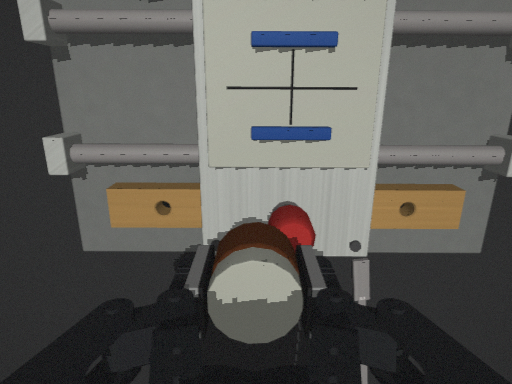

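The cross is at (292,88), close to its prediction. The held jar's cap is at about (256,297), the knob at (292,228) behind the jar, and the jaws line up with the rail.

```bash
python3 - <<'E'
from h import *
c=camera_params('wrist'); c['rotation']=R.from_euler('xyz',c['rotation']).as_matrix()
im=cv2.imread('pics/w2.png')[:,:,::-1].astype(int)
m=((im.min(2)>110)&(im.max(2)-im.min(2)<40)).astype('uint8'); m[:250]=0; m[:,:205]=0; m[:,304:]=0
n,l,s,ce=cv2.connectedComponentsWithStats(m); i=1+s[1:,4].argmax(); print(ce[i],s[i])
cn,_=cv2.findContours((l==i).astype('uint8'),0,1); 
p=cn[0][:,0]; p=p[p[:,1]>292]; (u,v),r=cv2.minEnclosingCircle(p); print(u,v,r, cv2.fitEllipse(cn[0]))
for uv in [(u,v),(256,297)]: print('cap',ray(c,*uv,.1496))
x=ray(c,292.2,88.2,.047); print('cross',x)
for d in (0,180,90,270): # predicted bottom rim radius
  print(proj(c,[.535+.02*np.cos(np.radians(d)),-.0247+.02*np.sin(np.radians(d)),.1496]))
go([x[0],x[1],.09])
E
```

```text
[253.95324123 282.3747786 ] [ 209  260   92   44 2823]
253.5 295.0 37.55339431762695 ((253.89967346191406, 282.30755615234375), (41.600807189941406, 88.45361328125), 88.42098999023438)
cap [ 0.53626146 -0.02352155  0.1496    ]
cap [ 0.53525443 -0.02438496  0.1496    ]
cross [ 0.61011964 -0.05539316  0.047     ]
(np.float64(250.73141643519202), np.float64(251.47699662457666))
(np.float64(262.49367341416826), np.float64(339.5297124133591))
(np.float64(206.28680750741177), np.float64(302.50709127050516))
(np.float64(308.0482555368355), np.float64(292.3941314622622))
t 6.17 tcp [ 0.5334 -0.0243  0.193 ] F [-0.2 -0.4 -0.5] gap 0.0377 q [-0.16  0.5   1.7   0.    0.92  1.53]
tool axes x,y,z: [[0.012, 0.001, -1.0], [0.993, -0.117, 0.012], [-0.117, -0.993, -0.002]]
turn 0.18
world [ 0.0767 -0.0311 -0.049 ] tool [0.0499 0.0792 0.0221]
```

```bash
python3 -m pendant '1 0 .038 .011 0;1 0 .035 .01 0;1 0 .004 .001 0;1 0.01 0 0 0;1 .015 0 0 0;1 0 0 0 0'; python3 - <<'E'
from h import *
go([.6085,-.0555,.08])
im,c=save('wrist','pics/w3.png')
print('cross',proj(c,[.610,-.0555,.047]))
E
```

```text
t: 6.92
position: [0.608, -0.049, 0.166]
eef_rot: [1.924, 1.562, 0.242]
ft_force: [-0.1, -0.6, -0.9]
finger_gap: 0.0377
t 6.92 tcp [ 0.608 -0.049  0.166] F [-0.1 -0.6 -0.9] gap 0.0377 q [-0.18  0.63  1.53  0.    0.97  1.5 ]
tool axes x,y,z: [[0.009, 0.002, -1.0], [0.994, -0.111, 0.009], [-0.111, -0.994, -0.003]]
turn 0.52
world [ 0.0005 -0.0065 -0.032 ] tool [0.032  0.001  0.0065]
cross (np.float64(266.5549075956578), np.float64(221.37498086553333))
```

View pics/w3.png

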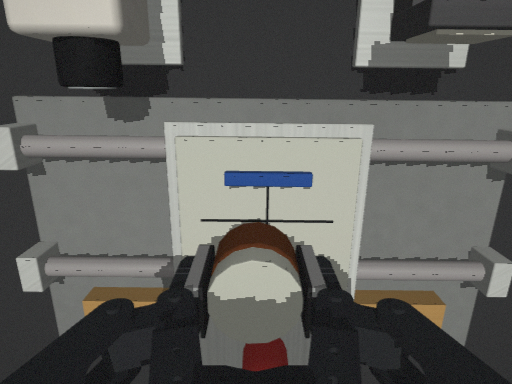

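The cross is at (267.5,220.5), within 1 px of its prediction. The hand is aligned across the rail and needs about +6.5 mm along tool z. The reader lens at (88,60) is on the left, which is +y.

```bash
python3 -m pendant '1 0 .001 .0068 .5;1 0 0 0 0;1 .014 0 0 0;1 .012 0 0 0;1 0 0 0 0'; python3 - <<'E'
from h import *
go([.6085,-.0558,.0744])
E
```

```text
t: 7.6
position: [0.6085, -0.0566, 0.1393]
eef_rot: [1.878, 1.56, 0.186]
ft_force: [0.4, 0.1, -0.3]
finger_gap: 0.0379
t 7.6 tcp [ 0.6085 -0.0566  0.1393] F [ 0.4  0.1 -0.3] gap 0.0379 q [-0.19  0.66  1.55  0.    0.92  1.5 ]
tool axes x,y,z: [[0.01, 0.002, -1.0], [0.993, -0.12, 0.01], [-0.12, -0.993, -0.003]]
turn -0.03
world [-0.      0.0008 -0.0109] tool [ 0.0109 -0.0002 -0.0007]
```

```bash
python3 -m pendant '1 .005 0 -.0008 0;1 .003 0 0 0;1 0 0 0 0'; python3 -m pendant '1 .002 0 0 0;1 0.001 0 0 0'
```

```text
t: 7.98
position: [0.6091, -0.0556, 0.1308]
eef_rot: [1.857, 1.56, 0.166]
ft_force: [-0.0, 0.2, -0.4]
finger_gap: 0.0374
t: 8.22
position: [0.6092, -0.0556, 0.1282]
eef_rot: [1.844, 1.559, 0.153]
ft_force: [-4.9, 0.9, 14.1]
finger_gap: 0.0377
```

```bash
python3 -m pendant '1 -.0005 0 0 0;0 0 0 0 0;0 0 0 0 0;-.6 0 0 0 0;-.6 0 0 0 0'; python3 -m pendant '-.6 -.03 0 0 0;-.6 -.04 0 0 0;-.6 -.04 0 0 0;-1 0 -.03 0 0;-1 0 -.04 0 0;-1 0 -.015 0 0; -1 0 0 0 0'; python3 - <<'E'
from h import *
go([.5253,-.0457,.1])
im,c=save('wrist','pics/w4.png')
print('cap',proj(c,[.6096,-.0557,.085]),'knob',proj(c,[.5253,-.0457,.084]))
E
```

```text
t: 8.85
position: [0.6092, -0.0557, 0.1288]
eef_rot: [1.836, 1.559, 0.145]
ft_force: [0.2, 0.5, -0.4]
finger_gap: 0.0683
t: 9.72
position: [0.5219, -0.0455, 0.2414]
eef_rot: [1.812, 1.558, 0.121]
ft_force: [0.4, 0.7, 0.3]
finger_gap: 0.0851
t 9.72 tcp [ 0.5219 -0.0455  0.2414] F [0.4 0.7 0.3] gap 0.0851 q [-0.2   0.42  1.68  0.    1.03  1.49]
tool axes x,y,z: [[0.012, 0.002, -1.0], [0.993, -0.12, 0.012], [-0.12, -0.993, -0.003]]
turn -0.03
world [ 0.0034 -0.0002 -0.0874] tool [0.0875 0.0023 0.    ]
cap (np.float64(255.79403959876), np.float64(74.12898900934279)) knob (np.float64(255.95416136481867), np.float64(200.81023150431673))
```

View pics/w4.png

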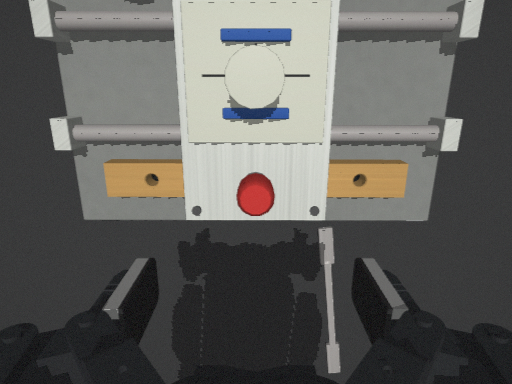

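The jar stands upright between the stops with its cap at (255,77). The knob is at (256,194) and its top circle at about (256,197), almost straight below the tool. The spatula is untouched.

```bash
python3 -m pendant '-1 .03 .002 0 0;-1 .04 0 0 0;-1 .03 0 0 0;-1 .012 0 0 0;-1 0.005 0 0 0;-1 0 0 0 0'; python3 - <<'E'
from h import *
im,c=save('wrist','pics/w5.png')
im=im.astype(int); print(ray(c,255,77,.085))
go([.526,-.0457,.070])
E
```

```text
t: 10.52
position: [0.534, -0.0471, 0.122]
eef_rot: [1.687, 1.55, -0.005]
ft_force: [-0.5, -0.2, 0.1]
finger_gap: 0.0858
[ 0.61652915 -0.05662567  0.085     ]
t 10.57 tcp [ 0.5341 -0.0471  0.1222] F [-0.1  0.3 -0. ] gap 0.0855 q [-0.2   0.62  1.76  0.01  0.75  1.49]
tool axes x,y,z: [[0.021, -0.0, -1.0], [0.993, -0.12, 0.021], [-0.12, -0.993, -0.002]]
turn -0.03
world [-0.0081  0.0014  0.0018] tool [-0.0019 -0.0082 -0.0005]
```

```bash
python3 -m pendant '-1 -.0015 -.005 0 0;-1 0 -.004 0 0;-1 0 0 0 0;1 0 0 0 0;1 0 0 0 0;1 0 0 0 0;1 0 0 0 0;1 0 0 0 0;1 0 0 0 0'; python3 - <<'E'
from h import *
im,c=save('top','pics/t3.png')
go([.526,-.0457,.070])
E
```

```text
t: 11.7
position: [0.5252, -0.0462, 0.126]
eef_rot: [1.654, 1.547, -0.037]
ft_force: [-0.5, 0.1, 1.1]
finger_gap: 0.0265
t 11.75 tcp [ 0.5253 -0.0461  0.126 ] F [-1.  -0.1  2. ] gap 0.0264 q [-0.2   0.6   1.78  0.01  0.74  1.48]
tool axes x,y,z: [[0.024, -0.001, -1.0], [0.992, -0.12, 0.024], [-0.12, -0.993, -0.002]]
turn -0.03
world [ 0.0007  0.0004 -0.002 ] tool [ 0.002   0.0006 -0.0005]
```

```bash
python3 -m pendant '1 -.006 0 0 0;1 -.006 0 0 0;1 -.005 0 0 0;1 0 0 0 0'
```

```text
t: 12.25
position: [0.5251, -0.0461, 0.1438]
eef_rot: [1.657, 1.546, -0.034]
ft_force: [2.0, 0.5, -7.2]
finger_gap: 0.0262
```

```bash
python3 -m pendant '1 0 0 -.004 0;1 0 0 -.008 0;1 0 0 -.009 0;1 0 0 -.009 0;1 0 0 -.009 0;1 0 0 -.009 0;1 0 0 -.009 0;1 0 0 0 0'; python3 - <<'E'
from h import *
go([.5359,.0433,.0898])
E
```

```text
t: 13.25
position: [0.5326, 0.015, 0.1435]
eef_rot: [1.653, 1.546, -0.038]
ft_force: [3.2, 1.0, -7.2]
finger_gap: 0.0259
t 13.25 tcp [0.5326 0.015  0.1435] F [ 3.2  1.  -7.2] gap 0.0259 q [-0.08  0.58  1.75  0.    0.79  1.61]
tool axes x,y,z: [[0.025, -0.001, -1.0], [0.993, -0.12, 0.024], [-0.12, -0.993, -0.002]]
turn 0.01
world [0.0033 0.0283 0.0003] tool [-0.0002 -0.0001 -0.0285]
```

```bash
python3 -m pendant '1 0 0 -.008 0;1 0 0 -.009 0;1 0 0 -.007 0;1 0 0 -.003 0;1 0 0 0 0'; python3 - <<'E'
from h import *
go([.5359,.0433,.0898])
im,c=save('wrist','pics/w6.png')
E
```

```text
t: 13.88
position: [0.5361, 0.0435, 0.1436]
eef_rot: [1.644, 1.546, -0.046]
ft_force: [3.4, -0.6, -7.9]
finger_gap: 0.0261
t 13.88 tcp [0.5361 0.0435 0.1436] F [ 3.4 -0.6 -7.9] gap 0.0261 q [-0.03  0.58  1.74 -0.    0.79  1.66]
tool axes x,y,z: [[0.025, -0.001, -1.0], [0.993, -0.12, 0.025], [-0.12, -0.993, -0.002]]
turn -0.0
world [-0.0002 -0.0002  0.0002] tool [-0.0002 -0.0001  0.0002]
```

View pics/w6.png

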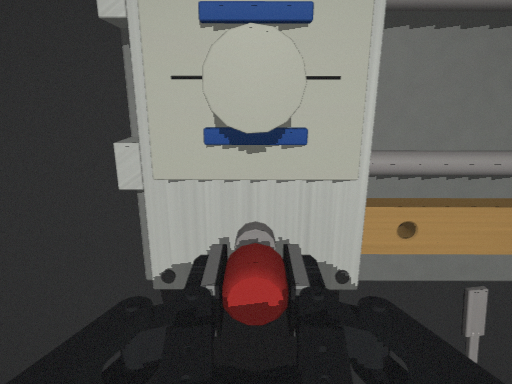

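The carriage is at the reader-side end with the jar upright at (254,78) and the knob gripped at (256,285). Now I lower the pin.

```bash
python3 -m pendant '1 .004 0 0 0;1 .004 0 0 0;1 .004 0 0 0;1 0 0 0 0'; python3 -m pendant '1 .003 0 0 0;1 .002 0 0 0;1 0 0 0 0'
```

```text
t: 14.42
position: [0.5362, 0.0433, 0.1306]
eef_rot: [1.669, 1.547, -0.022]
ft_force: [3.4, 1.8, -6.1]
finger_gap: 0.0264
t: 14.8
position: [0.5362, 0.0433, 0.126]
eef_rot: [1.67, 1.546, -0.021]
ft_force: [-0.3, 0.8, 1.7]
finger_gap: 0.0263
```

```bash
python3 -m pendant '1 .0007 0 0 0;1 0 0 0 0;1 0 0 0 0'; python3 - <<'E'
from h import *
im,c=save('side','pics/s2.png')
im=cv2.resize(im[110:300,130:350],None,fx=3,fy=3,interpolation=2); cv2.imwrite('pics/s2c.png',im[:,:,::-1])
go([.5362,.0433,.07])
E
```

```text
t: 15.18
position: [0.5361, 0.0433, 0.1261]
eef_rot: [1.667, 1.546, -0.024]
ft_force: [0.6, 1.8, -3.7]
finger_gap: 0.0261
t 15.22 tcp [0.5361 0.0433 0.126 ] F [ 0.7  1.1 -1.6] gap 0.0261 q [-0.03  0.61  1.75  0.    0.75  1.66]
tool axes x,y,z: [[0.025, -0.001, -1.0], [0.992, -0.12, 0.025], [-0.12, -0.993, -0.002]]
turn -0.05
world [ 0.0001  0.     -0.002 ] tool [ 0.002  0.    -0.   ]
```

View pics/s2c.png

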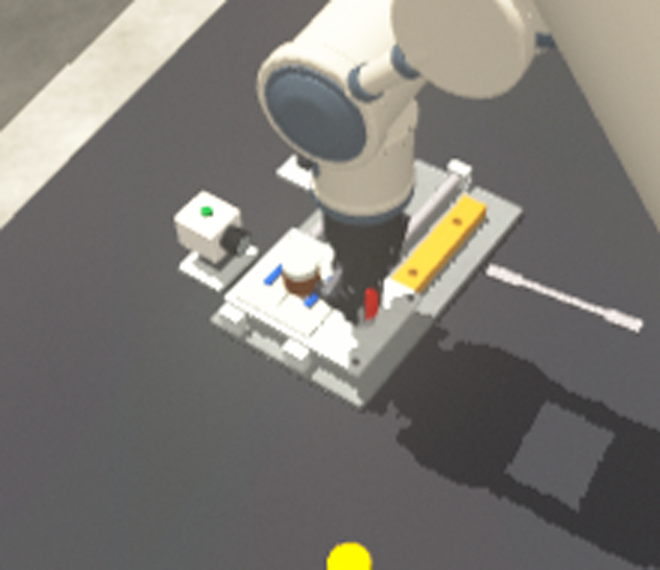

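The side view shows the jar upright in front of the reader's lens, with the gripper on the knob. The force is slightly negative, meaning the arm may still carry some of the spring load, so I press down a little more.

```bash
python3 -m pendant '1 .0015 0 0 0;1 0 0 0 0'; python3 -m pendant '1 .0012 0 0 0'
```

```text
t: 15.48
position: [0.5361, 0.0433, 0.126]
eef_rot: [1.663, 1.545, -0.028]
ft_force: [-2.2, 1.4, -1.4]
finger_gap: 0.0261
t: 15.6
position: [0.5363, 0.0433, 0.1257]
eef_rot: [1.663, 1.544, -0.029]
ft_force: [-7.6, 1.4, 32.2]
finger_gap: 0.0262
```

```bash
python3 -m pendant '1 .0003 0 0 0'; python3 - <<'E'
from h import *
for _ in range(3):
    im,c=save('wrist','pics/w7.png'); o=monitor.get_obs(); print(o['position'].round(4),o['ft_force'].round(1),o['finger_gap'])
E
```

```text
t: 15.72
position: [0.5361, 0.0433, 0.126]
eef_rot: [1.662, 1.544, -0.029]
ft_force: [-3.1, 1.0, 6.9]
finger_gap: 0.0261
[0.5361 0.0433 0.1259] [-3.8  0.8 13.7] 0.02611859609139393
[0.5362 0.0433 0.1259] [-4.2  1.5 13.6] 0.026037628434231602
[0.5361 0.0433 0.1259] [-4.5  2.  14.3] 0.026089229593423087
```

View pics/w7.png

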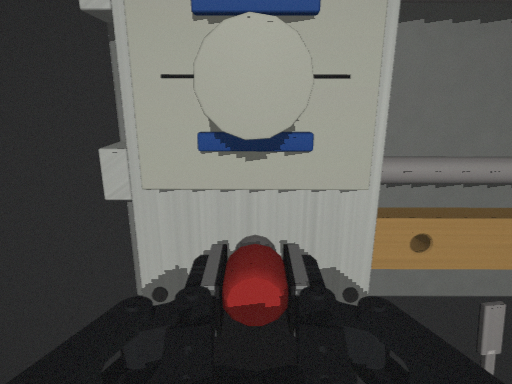

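The knob is gripped at (255,285) and held down with a steady press of about 14 N. The jar is on the cross at (254,76), centred between the stops, and the pin is at the bottom.

```bash
python3 -c "
from cell import manip
print(manip.finish_job())"
```

```text
the job is handed in; nothing more can be done
None
```

The job is done and handed in at about 15.9 s. I set the amber jar down on the cross and let go. Then I pulled the knob up 17.8 mm, slid the stage 90 mm to the reader-side hole (+y), and lowered the pin while keeping hold of the knob.

**Last checks:**
- **Pin:** the tool was back at its starting height for the knob (0.1259 m against 0.126 m). It met a firm bottom and pressed down with a steady 14 N or so.
- **Jar:** the last wrist picture shows it upright on the cross between the stops. The side view shows it in front of the reader's lens.
- **Bystanders:** I did not touch the green jar, the wash bottle or the spatula. I did not re-measure where they stand.

**What disagreed:**
- When I first let the pin down, the force reading stayed slightly negative (−1.4 to −3.7 N), so I pressed further. That briefly reached 32 N through the fingers on the knob, and I eased it off.
- Camera estimates of the jar and stage positions differed by up to 4 mm in x. I aligned the placing on the wrist view.
- The tool ended tilted by about 1.4°, which the moves could not correct.

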